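Dock a loaded plate-stacking frame onto the frame below

TASK

First take the two vials off the deck of the lower stacking frame and stand them upright in the steel tray beside the vial already there. Then slide the upper frame, with its sample plate aboard, along the deck, without lifting or tipping it, until all four corner posts drop fully home into the sockets below. Leave the vial in the tray standing and everything else on the bench where it is.

Things in the scene. Friction and masses are not known exactly. Their poses are not given: they have to be found in the camera images.
- base: lower stacking frame, fixed. Origin on the bench below the middle of its four sockets. Flat aluminium deck, top 70 mm above the bench, spanning x = -175 to +85, y = -170 to +170 mm in its own axes. Square sockets 18 mm wide, 14 mm deep, mouths chamfered 2 mm, centred at x = +-55, y = +-75 mm.
- base_fence (a point): middle of the top edge of the fence's face at x = +63 mm of the base, 22 mm above the deck. The fence runs along the deck's whole far (+x) side, 8 mm thick; two posts held against it have their x right for the sockets (1 mm off centre). Just behind each end a 14 mm square upright stands 55 mm above the deck.
- tier: upper stacking frame, loose, 0.4 to 0.65 kg, standing on the deck short of the sockets (-x side), shifted and turned up to 0.2 rad. Origin mid-frame at foot level. Four 14 mm square posts at x = +-55, y = +-75 mm, 70 mm tall, tips 10 mm wide over the last 3 mm. Rails and tray lie 30 to 50 mm above the feet, outer faces flush with the posts: 124 mm (x) by 164 mm (y).
- tier_top (a point): middle of the upper frame, level with the tops of its posts, 70 mm above the feet. When home the frame has the base's axes and its feet stand on the socket floors, 56 mm above the bench (14 mm below the deck). It slides with a few newtons and drops in by its own weight once all posts are over their sockets.
- plate: white sample plate, 85 x 127.6 x 14 mm, lying loose in the upper frame's tray with its underside 35 mm above the feet, between rails 15 mm high. Origin: centre of its underside.
- vial_a: capped amber vial, 30 mm wide, 75 mm tall, about 50 g, upright on the deck between the upper frame and the fence. Origin: centre of its underside.
- vial_b: capped amber vial, 26 mm wide, 75 mm tall, about 50 g, upright on the deck between the upper frame and the fence. Origin: centre of its underside. The two vials may have swapped places.
- tray: open steel tray on the bench, fixed, 130 mm (its x) by 180 mm (its y), walls 4 mm thick and 28 mm tall, floor top 4 mm above the bench. Origin: centre of its underside.
- stock_vial: another capped amber vial, 30 mm wide, 75 mm tall, already standing somewhere in the tray; leave it standing in the tray. Origin: centre of its underside.
- tip_box: bystander: grey tip box with clear lid, 85 x 120 x 65 mm. Origin: centre of its underside.
- plate_stack: bystander: stack of four white plates, 85 x 128 x 58 mm. Origin: centre of its underside.
- beaker: bystander: glass beaker, 70 mm wide, 85 mm tall. Origin: centre of its underside.
- reagent_jar: bystander: white jar, 72 mm wide, 100 mm tall. Origin: centre of its underside.
- timer: bystander: flat white bench timer, 60 x 75 x 22 mm. Origin: centre of its underside.
- trough: bystander: open reagent trough, 130 x 45 x 30 mm. Origin: centre of its underside.
Things that resemble listed ones, but are neither listed nor needed, are in the scene too. Leave any green or purple look-alike of the tier alone.

How it is judged:
By the outcome, as a careful person would: the job done as asked, in the order asked, and still so for the second after the job is handed in, with the robot touching nothing.
It also fails if it takes over 72 s, if anything falls off the work surface, if the arm or the gripper's body presses on something with over 40 N, if the wrist force passes 120 N, or if a joint passes its speed limit or range.

ROBOT

A 6-joint arm with a two-finger parallel gripper is mounted at the origin on the work surface. World frame = base frame: x ahead of the robot, y to its left, z up, the work surface at z = 0. Lengths are in m, angles in rad, forces in N, time in s.
With the tool pointing down it reaches from about 0.375 to 0.9 m from the base axis. Payload 3.1 kg.
Tool frame: the origin (TCP) lies on the centre line of the jaws, within the pads' length; the fingertips stand 25 mm ahead of it and the grasp point (between the pads) lies 6 mm ahead of it; z points along the fingers, y is the line along which they close (so a half turn about z gives the same grasp; the last joint's range is limited). The gripper opens to 87 mm and grips with 3 to 60 N. Pads are 19 mm wide; open, the fingers measure 117 mm over their backs; the gripper's body (75 mm by 190 mm) begins 51 mm behind the grasp point.
Start: joints at [-1.518, 0.527, 1.433, -0, 1.181, -0.178], TCP at [0.144, -0.608, 0.248] pointing down, gripper open.
Joint ranges: [-3.08, 3.08], [-0.75, 2.2], [0.22, 2.44], [-1.43, 4.57], [0, 2.65], [-2.85, 2.85]. Speed limits (rad/s): [2.79, 2.79, 3.14, 3.14, 3.14, 3.14].

INTERFACE

Orientations are given as a unit quaternion [w, x, y, z].
In Python, from bench import r gives the robot as it stands.
- The arm moves only by the shell command python3 -m inch 'ROWS'. ROWS is JSON, a list of rows, each a list of 3 entries, a list of its own where there are three numbers: the gripper's target within -1 to 1 (fully open at 1, half-way at 0, shut at -1), then the shift along the tool's x, y, z in cm, then the turn, a rotation vector about the tool's x, y, z in rad. A call has 1 to 10 rows; each row shifts and turns the commanded pose from where the row before left it, along the tool's axes as they then stand; what a row does not reach is not made up. A row lasts 1/12 s, in which the tool goes at most 41.7 mm and 7.16 degrees, less where a joint would pass 70% of its speed; a pose out of reach is approached as far as the arm can. A call is refused whole if a number of a shift passes 4.17 or a number of a turn 0.125, either way. A call with a gripper value outside its range is refused whole. The fingers move at their own pace and stop on an object; the grip force is fixed at half the most. Time passes only in rows, so rows that do not move let the fingers close. It gives the time, the measured TCP pose, the force, the opening and the grip force at its end, in the units of the state.
- r.get_obs(): the state, without advancing time (a new reading comes with each control period).
- r.capture(name): name is "side" or "top"; returns a dict with "frame" (400x640x3 uint8, red, green, blue), "z_map" (400x640 float32, m along the optical axis (not along the pixel's ray), 0 where there is no reading), "intrinsics" (3x3 intrinsics, pixels), "dist" ([k1, k2, p1, p2, k3] as OpenCV has them; the pictures are not rectified), "camera_from_world" (4x4, takes a point from world to camera coordinates). Camera axes: x right, y down, z forward; pixel columns grow to the right and rows downward; lengths in m; the calibration is good to about 2 mm. A picture is of the moment at which its call begins.
- r.hand_in(): hands the job in; it is judged then, once.
Trained networks look in the newest picture that a camera, given by its name, has taken for a name from the list of things; names that differ only in an ending like _2 or _b are one class to them, and where a whole thing is asked for, a point or a joint stands for the part that bears it (a point fixed in the world has none). Each returns a list of dicts, best first, with "p" (0 to 1); they miss things now and then, are a little off and sometimes report something else, mostly with a low value. They report only what shows in the picture. A call takes as long as a camera call. They do not tell look-alikes from the thing itself.
- r.trace(label, camera): "region" (400x640 bool, what is visible of it).
- r.mark_of(label, camera): "location" ([x, y, z] in m, in the coordinates of the camera as it stood for that picture, good to about 4 mm: a listed point, or the origin of a listed thing).
The state is a dict: "time": time; "joint_positions": joint angles; "joint_velocities": joint speeds; "effort": joint torques, N m; "tcp_pos": TCP position; "tcp_rot": TCP orientation; "ft_force": force on the tool from outside, world axes, zero at the start; "torque": the same for the moment, N m; "opening": finger opening in m; "gripper_force": force on a finger pad.
Only numpy, scipy, OpenCV 4.12 (cv2) and the standard library are available. Lean on these libraries where they do the work, as an engineer would, in place of code of your own. Each camera call takes 0.05 s, during which the arm holds its last target. There are 200 camera calls.

## Working session

There is one attempt and no reset: what is moved stays moved. The work goes in short steps, Python scripts to look and compute and a shell command to move; the robot and the scene stay as the last step left them, time stands still between calls to the robot, and variables do not carry over. Pictures are saved under pics/ and viewed, at most 10 in all, crops included, and the job is handed in when it is done.

```bash
ls; mkdir -p pics
cat > h.py <<'E'
import numpy as np, cv2
from bench import r
def cap(n):
    c=r.capture(n); return c
def toworld(c,p):
    T=np.linalg.inv(c["camera_from_world"]); return T[:3,:3]@np.array(p)+T[:3,3]
def cloud(c):
    z=c["z_map"]; h,w=z.shape
    u,v=np.meshgrid(np.arange(w),np.arange(h))
    pts=np.stack([u,v],-1).reshape(-1,1,2).astype(np.float32)
    n=cv2.undistortPoints(pts,c["intrinsics"],np.array(c["dist"])).reshape(h,w,2)
    P=np.dstack([n*z[...,None],z]); T=np.linalg.inv(c["camera_from_world"])
    W=P@T[:3,:3].T+T[:3,3]; W[z<=0]=np.nan
    return W
def save(c,f): cv2.imwrite("pics/"+f,c["frame"][...,::-1])
E
python3 - <<'E'
from h import *
np.set_printoptions(precision=4,suppress=True)
for n in ["top","side"]:
    c=cap(n); save(c,n+"1.png"); print(n,np.linalg.inv(c["camera_from_world"])[:3,3])
    for l in ["base","base_fence","tier","tier_top","plate","vial_a","vial_b","tray","stock_vial","tip_box","plate_stack","beaker","reagent_jar","timer","trough"]:
        print(l,[(round(d["p"],2),toworld(c,d["location"]).round(4).tolist()) for d in r.mark_of(l,n)[:4]])
print(r.get_obs())
E
```

```text
pics
top [0.3395 0.0339 1.7285]
base [(0.82, [0.6138, -0.0845, 0.0011])]
base_fence [(0.73, [0.5687, -0.4403, -0.0014]), (0.71, [0.6757, -0.0744, 0.0934])]
tier [(0.91, [0.2748, -0.2018, 0.0044]), (0.85, [0.5313, -0.0824, 0.0751]), (0.64, [0.2225, 0.3401, 0.0011])]
tier_top [(0.88, [0.2699, -0.1977, 0.0752]), (0.79, [0.5319, -0.0811, 0.1396])]
plate [(0.97, [0.5356, -0.0815, 0.1098])]
vial_a [(0.61, [0.6645, -0.1226, 0.0687]), (0.47, [0.6468, -0.0404, 0.0695]), (0.27, [0.4516, 0.3629, -0.0033])]
vial_b [(0.61, [0.6645, -0.1226, 0.0687]), (0.47, [0.6468, -0.0404, 0.0695]), (0.27, [0.4516, 0.3629, -0.0033])]
tray [(0.64, [0.4513, 0.3631, 0.0006])]
stock_vial [(0.58, [0.4567, 0.3037, 0.0017])]
tip_box [(0.7, [0.417, -0.4701, 0.0019])]
plate_stack [(0.78, [0.7528, 0.2727, -0.0019])]
beaker [(0.67, [0.7528, 0.2726, -0.0024]), (0.63, [0.5693, -0.4409, 0.0005])]
reagent_jar [(0.67, [0.6612, -0.4642, 0.002])]
timer [(0.87, [0.2934, -0.3846, -0.0007]), (0.67, [0.5946, 0.5251, -0.0015])]
trough [(0.77, [0.5989, 0.5249, -0.0001])]
side [0.141  0.807  0.6883]
base [(0.64, [0.6168, -0.0848, 0.003
[... 770 characters left out ...]
4, 0.0028])]
beaker [(0.72, [0.5721, -0.4419, -0.0042])]
reagent_jar [(0.74, [0.6475, -0.0405, 0.0683]), (0.64, [0.6674, -0.4676, -0.0004])]
timer []
trough [(0.87, [0.5957, 0.5293, 0.0028])]
{'time': 1.6, 'joint_positions': array([-1.5175,  0.5275,  1.4327,  0.    ,  1.1814, -0.1785]), 'joint_velocities': array([-0.0013,  0.0006,  0.0001, -0.001 ,  0.0005,  0.0024]), 'effort': array([  0.0016, -43.9999, -17.6981,   0.0635,   0.0505,  -0.    ]), 'tcp_pos': array([ 0.1436, -0.6082,  0.2475]), 'tcp_rot': array([-0.    ,  0.9933,  0.1156,  0.    ]), 'ft_force': array([-0.0417,  0.4038, -0.3817]), 'torque': array([ 0.06  , -0.0068,  0.0005]), 'gripper_force': 0.0, 'opening': 0.08731604477050318}
```

View pictures.

View pics/top1.png

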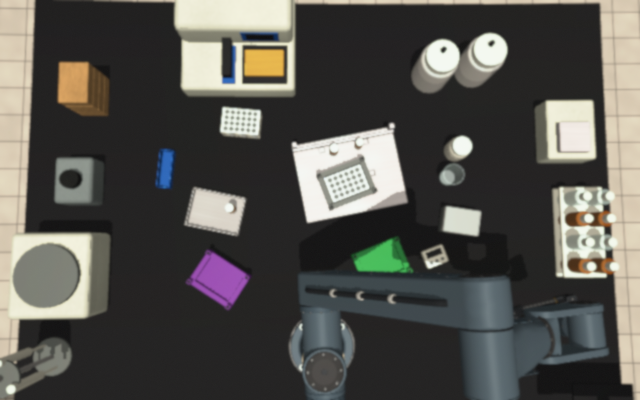

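View pics/side1.png

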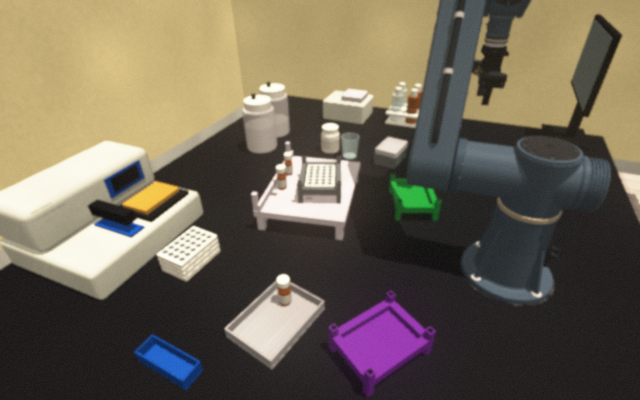

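The top view shows the base deck at about (350,172), with the grey tier at (347,182) and the two vials at (333,148) and (360,142) by the fence. The tray is at (215,210), with the stock vial at (230,207). The green (382,256) and purple (218,278) frames are look-alikes. The side view agrees. Next I'll fit the exact poses from depth.

```bash
cat >> h.py <<'E'
def sel(W,x0,x1,y0,y1,z0,z1):
    x,y,z=W[...,0],W[...,1],W[...,2]
    with np.errstate(invalid='ignore'): return W[(x>x0)&(x<x1)&(y>y0)&(y<y1)&(z>z0)&(z<z1)]
def rect(P):
    (cx,cy),(w,h),a=cv2.minAreaRect((P[:,:2]*1000).astype(np.float32))
    a=(a+45)%90-45
    return np.round([cx,cy,w,h,np.deg2rad(a)*1000],1), len(P)
def robust_rect(P,a):
    "percentile bounds in axes turned by a"
    c,s=np.cos(a),np.sin(a); q=P[:,:2]@np.array([[c,-s],[s,c]])
    return np.percentile(q,[1,99],axis=0)
def go(x,y,z,yaw):
    o=r.get_obs(); w,a,b,c=o["tcp_rot"]; 
    from scipy.spatial.transform import Rotation as R
    Rm=R.from_quat([a,b,c,w]); T=R.from_euler('z',yaw)*R.from_euler('x',np.pi)
    d=Rm.inv().apply(np.array([x,y,z])-o["tcp_pos"])*100
    print("t",o["time"],"shift cm",d.round(2),"turn",(Rm.inv()*T).as_rotvec().round(3))
E
python3 - <<'E'
from h import *
np.set_printoptions(precision=4,suppress=True)
for n in ["top","side"]:
    c=cap(n); W=cloud(c); print(n)
    D=sel(W,.38,.75,-.32,.15,.064,.076); print("deck",rect(D),np.median(D[:,2]))
    m=[d for d in r.trace("tier",n)][:3]
    for d in m:
        P=W[d["region"]]; P=P[~np.isnan(P[:,0])]; ctr=np.median(P,0); print("mask",d["p"],ctr,len(P))
        if ctr[0]>.45 and ctr[1]<0.2: 
            print(" rails",rect(P[(P[:,2]>.112)&(P[:,2]<.15)])); print(" posttop",rect(P[(P[:,2]>.13)&(P[:,2]<.15)]))
    print("tier geo",rect(sel(W,.45,.60,-.19,.03,.112,.128)))
    q=sel(W,.45,.60,-.19,.03,.130,.148); print("posts geo",rect(q)) 
    for l in ["plate"]:
        d=r.trace(l,n)[0]; P=W[d["region"]]; P=P[(P[:,2]>.11)]; print(l,rect(P),np.median(P[:,2]))
    for nm,(x,y) in dict(v1=(.6645,-.1245),v2=(.6475,-.042),st=(.4575,.303)).items():
        zt=.145 if nm!="st" else .079
        P=sel(W,x-.03,x+.03,y-.03,y+.03,zt-.007,zt+.006); print(nm,rect(P),P.mean(0))
        Q=sel(W,x-.03,x+.03,y-.03,y+.03,zt-.06,zt-.03); print("  body",rect(Q),Q.mean(0))
    f=sel(W,.58,.75,-.30,.15,.084,.098); print("fence",rect(f),len(f),np.median(f[:,2]))
    t=sel(W,.33,.56,.24,.48,.018,.034); print("tray",rect(t))
E
```

```text
top
deck (array([570.9, -95. , 260.8, 340.3, 196.1]), 4578) 0.07028005736394227
mask 0.78 [ 0.2907 -0.2119  0.0386] 1316
mask 0.67 [ 0.5348 -0.0774  0.1202] 917
 rails (array([534.9, -81.2, 124.6, 165.1, 367.1]), 811)
 posttop (array([533.6, -80.9, 121.4, 163.3, 367.3]), 75)
mask 0.65 [0.4487 0.3627 0.0049] 1971
tier geo (array([534.9, -81.2, 124.6, 165.1, 367.1]), 1683)
posts geo (array([535. , -80.6, 123.9, 164. , 365.6]), 64)
plate (array([534.3, -80.5,  86.2, 130.3, 353. ]), 1021) 0.11965064980631945
v1 (array([ 664. , -121.5,   23. ,   22.1,  603.4]), 46) [ 0.6644 -0.1221  0.144 ]
  body (array([ 672.4, -125.6,   40.4,   56.9,   54.6]), 56) [ 0.6772 -0.1199  0.0965]
v2 (array([645.3, -40.8,  25.8,  26.9, -28.3]), 60) [ 0.6442 -0.0402  0.1447]
  body (array([652.9, -42. ,  46.6,  56.7,  15.4]), 53) [ 0.6592 -0.0371  0.0965]
st (array([458.8, 302.7,  23.7,  26.5,   3.6]), 56) [0.4592 0.3025 0.0784]
  body (array([450.7, 290.6,  35. ,  40.6, -15.4]), 20) [0.4512 0.2932 0.0341]
fence (array([657.2, -77.6,  70.6, 336.9, 230.4]), 272) 272 0.09147794323177283
tray (array([ 449.9,  357.
[... 436 characters left out ...]
(array([534.9, -76.9,  82.8, 121.4, 378.9]), 559) 0.11925253186621709
v1 (array([ 666.5, -119.2,   20. ,   21.7, -513. ]), 38) [ 0.6645 -0.1177  0.1434]
  body (array([ 662.3, -113.7,   25.6,   15.1,  548.7]), 64) [ 0.6616 -0.1133  0.101 ]
v2 (array([646.7, -36.6,  23.9,  26.7, 467. ]), 49) [ 0.6457 -0.0354  0.144 ]
  body (array([654. , -34.9,  41.6,  46.3, -33.1]), 112) [ 0.6485 -0.0303  0.0983]
st (array([459.6, 305.4,  26.7,  26.7, -80.5]), 116) [0.4591 0.3069 0.0783]
  body (array([ 448.9,  296.6,   57.9,   25.6, -700.4]), 145) [0.4522 0.3084 0.0332]
fence (array([668.6, -71.9,  60.5, 341.2, 189. ]), 233) 233 0.0916672445353337
tray (array([ 452.1,  359.3,  181.1,  132.2, -210.1]), 974)
```

```bash
cat >> h.py <<'E'
def plan(x,y,z,yaw):
    "turn first, then shift in the turned frame"
    o=r.get_obs(); from scipy.spatial.transform import Rotation as R
    w,a,b,c=o["tcp_rot"]; Rm=R.from_quat([a,b,c,w]); T=R.from_euler('z',yaw)*R.from_euler('x',np.pi)
    d=np.array([x,y,z])-o["tcp_pos"]
    print("t",round(o["time"],2),"tcp",o["tcp_pos"].round(4),"turn",(Rm.inv()*T).as_rotvec().round(3),"then cm",(T.inv().apply(d)*100).round(2),"| before-turn cm",(Rm.inv().apply(d)*100).round(2))
E
python3 -c "
from h import *
plan(.6455,-.0390,.25,.196)"
```

```text
t 1.9 tcp [ 0.1436 -0.6083  0.2476] turn [ 0.    -0.     0.036] then cm [ 60.31 -46.06  -0.24] | before-turn cm [ 61.92 -43.87  -0.25]
```

```bash
python3 -m inch '[[0.28,[0,0,0],[0,0,0.036]],[0.28,[3,-2.3,0],[0,0,0]],[0.28,[3,-2.3,0],[0,0,0]],[0.28,[3,-2.3,0],[0,0,0]],[0.28,[3,-2.3,0],[0,0,0]],[0.28,[3,-2.3,0],[0,0,0]],[0.28,[3,-2.3,0],[0,0,0]],[0.28,[3,-2.3,0],[0,0,0]],[0.28,[3,-2.3,0],[0,0,0]],[0.28,[3,-2.3,0],[0,0,0]]]'
python3 -m inch '[[0.28,[3,-2.3,0],[0,0,0]],[0.28,[3,-2.3,0],[0,0,0]],[0.28,[3,-2.3,0],[0,0,0]],[0.28,[3,-2.3,0],[0,0,0]],[0.28,[3,-2.3,0],[0,0,0]],[0.28,[3,-2.3,0],[0,0,0]],[0.28,[3,-2.3,0],[0,0,0]],[0.28,[3,-2.3,0],[0,0,0]],[0.28,[3,-2.3,0],[0,0,0]],[0.28,[0,0,0],[0,0,0]]]'
python3 -c "
from h import *
plan(.6455,-.0390,.125,.196)"
```

```text
time: 2.73
tcp_pos: [0.3692, -0.3513, 0.2478]
tcp_rot: [0.0, 0.995, 0.098, 0.0]
ft_force: [0.6, -0.2, -0.1]
opening: 0.0558
gripper_force: 0.0
time: 3.57
tcp_pos: [0.5969, -0.092, 0.2479]
tcp_rot: [-0.001, 0.995, 0.101, 0.002]
ft_force: [0.2, -0.4, -1.1]
opening: 0.0559
gripper_force: 0.0
t 3.57 tcp [ 0.5969 -0.092   0.2479] turn [-0.001 -0.005  0.005] then cm [ 5.8  -4.26 12.29] | before-turn cm [ 5.76 -4.21 12.32]
```

```bash
python3 -m inch '[[0.28,[2.9,-2.1,0],[0,0,0]],[0.28,[2.9,-2.1,0],[0,0,0]],[0.28,[0,0,4],[0,0,0]],[0.28,[0,0,0],[0,0,0]],[0.28,[0,0,0],[0,0,0]]]'
python3 -c "
from h import *
plan(.6455,-.0390,.125,.196)
c=cap('top');save(c,'top2.png')"
```

```text
time: 3.98
tcp_pos: [0.6394, -0.0441, 0.2052]
tcp_rot: [-0.001, 0.995, 0.098, -0.003]
ft_force: [-0.3, 0.3, -0.5]
opening: 0.0556
gripper_force: 0.0
t 3.98 tcp [ 0.6394 -0.0441  0.2052] turn [-0.003  0.006  0.001] then cm [ 0.7  -0.38  8.02] | before-turn cm [ 0.75 -0.36  8.02]
```

View pics/top2.png

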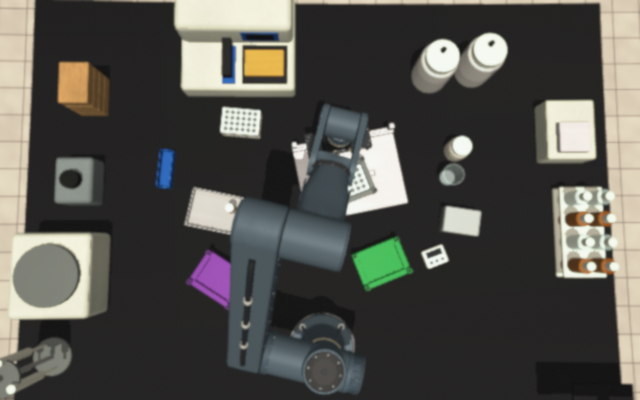

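The arm at (340,125) hides the grasp area from the top camera, and nothing on the bench has moved. I'll go on with the descent and grip.

```bash
python3 -m inch '[[0.28,[0.7,-0.35,0],[0,0,0]],[0.28,[0,0,2],[0,0,0]],[0.28,[0,0,3],[0,0,0]],[0.28,[0,0,3],[0,0,0]],[0.28,[0,0,0],[0,0,0]],[-0.6,[0,0,0],[0,0,0]],[-1,[0,0,0],[0,0,0]],[-1,[0,0,0],[0,0,0]],[-1,[0,0,0],[0,0,0]]]'
python3 -c "
from h import *
plan(.6455,-.0390,.125,.196)
c=cap('side');save(c,'side2.png')"
```

```text
time: 4.78
tcp_pos: [0.6492, -0.0403, 0.1301]
tcp_rot: [0.001, 0.995, 0.098, 0.002]
ft_force: [0.6, -0.4, 0.3]
opening: 0.0371
gripper_force: 0.0
t 4.78 tcp [ 0.6492 -0.0403  0.1301] turn [ 0.002 -0.004 -0.   ] then cm [-0.34 -0.2   0.51] | before-turn cm [-0.34 -0.2   0.51]
```

View pics/side2.png

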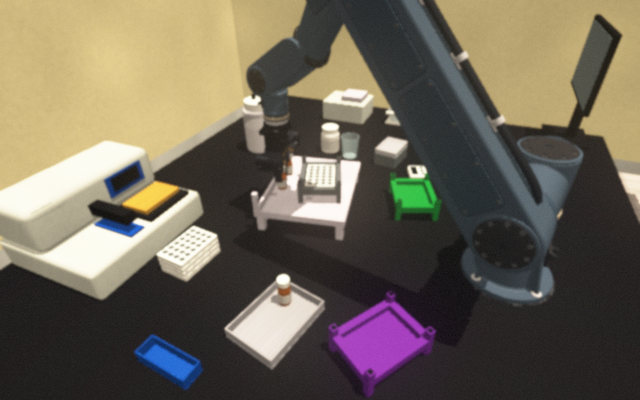

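The side view shows the fingers around the vial at about (280,175), standing upright. The fingers are still closing.

```bash
python3 -m inch '[[-1,[0,0,0],[0,0,0]],[-1,[0,0,0],[0,0,0]],[-1,[0,0,0],[0,0,0]],[-1,[0,0,0],[0,0,0]]]'
```

```text
time: 5.17
tcp_pos: [0.6487, -0.0399, 0.1293]
tcp_rot: [0.0, 0.995, 0.098, 0.001]
ft_force: [-0.2, 1.2, 5.7]
opening: 0.0285
gripper_force: 29.9
```

```bash
python3 -m inch '[[-1,[0,0,0],[0,0,0]],[-1,[0,0,-1],[0,0,0]],[-1,[0,0,-2.5],[0,0,0]],[-1,[0,0,-2.5],[0,0,0]],[-1,[0,0,-2],[0,0,0]],[-1,[0,0,0],[0,0,0]]]'
python3 -c "
from h import *
plan(.453,.363,.21,1.363)
W=cloud(cap('side'))
P=sel(W,.60,.71,-.1,.03,.11,.16); print(P.min(0),P.max(0))"
```

```text
time: 5.67
tcp_pos: [0.6504, -0.0404, 0.2128]
tcp_rot: [0.002, 0.995, 0.098, 0.005]
ft_force: [1.4, -0.4, 0.3]
opening: 0.0288
gripper_force: 29.9
t 5.67 tcp [ 0.6504 -0.0404  0.2128] turn [ 0.009 -0.005 -1.167] then cm [ 35.4  -27.64   0.28] | before-turn cm [-1.151e+01 -4.341e+01  1.000e-02]
[ 0.60031797 -0.09550699  0.11937729] [ 0.65842258 -0.02582604  0.15956665]
```

```bash
python3 -m inch '[[-1,[-0.4,-2,0],[0,0,0]],[-1,[-0.75,-3.7,0],[0,0,0]],[-1,[-0.75,-3.7,0],[0,0,0]],[-1,[-0.75,-3.7,0],[0,0,0]],[-1,[-0.75,-3.7,0],[0,0,0]],[-1,[-0.75,-3.7,0],[0,0,0]],[-1,[-0.75,-3.7,0],[0,0,0]],[-1,[-0.75,-3.7,0],[0,0,0]],[-1,[-0.75,-3.7,0],[0,0,0]],[-1,[-0.75,-3.7,0],[0,0,0]]]'
python3 -m inch '[[-1,[-0.75,-3.7,0],[0,0,0]],[-1,[-0.75,-3.7,0],[0,0,0]],[-1,[-0.75,-3.7,0],[0,0,0]],[-1,[-0.4,-2,0],[0,0,0]],[-1,[0,0,0],[0,0,-0.12]],[-1,[0,0,0],[0,0,-0.12]],[-1,[0,0,0],[0,0,-0.12]],[-1,[0,0,0],[0,0,-0.12]],[-1,[0,0,0],[0,0,-0.12]],[-1,[0,0,0],[0,0,-0.12]]]'
python3 -m inch '[[-1,[0,0,0],[0,0,-0.12]],[-1,[0,0,0],[0,0,-0.12]],[-1,[0,0,0],[0,0,-0.12]],[-1,[0,0,0],[0,0,-0.08]],[-1,[0,0,0],[0,0,0]],[-1,[0,0,0],[0,0,0]]]'
python3 -c "
from h import *
plan(.4614,.409,.10,1.363)"
```

```text
time: 6.55
tcp_pos: [0.5068, 0.2936, 0.206]
tcp_rot: [0.0, 0.995, 0.098, -0.002]
ft_force: [1.4, 0.2, -0.3]
opening: 0.0291
gripper_force: 29.9
time: 7.38
tcp_pos: [0.4562, 0.4152, 0.2057]
tcp_rot: [0.0, 0.896, 0.445, -0.002]
ft_force: [1.1, 0.9, -0.3]
opening: 0.0289
gripper_force: 29.9
time: 7.88
tcp_pos: [0.4566, 0.4154, 0.2062]
tcp_rot: [-0.0, 0.78, 0.626, -0.001]
ft_force: [0.5, 0.1, -0.4]
opening: 0.0289
gripper_force: 29.9
t 7.88 tcp [0.4566 0.4154 0.2062] turn [-0.002  0.002 -0.009] then cm [-0.52  0.6  10.62] | before-turn cm [-0.5   0.62 10.62]
```

```bash
python3 -m inch '[[-1,[-0.5,0.6,0],[0,0,0]],[-1,[0,0,3.5],[0,0,0]],[-1,[0,0,3.5],[0,0,0]],[-1,[0,0,3.5],[0,0,0]],[-1,[0,0,2.4],[0,0,0]],[-1,[0,0,0.8],[0,0,0]],[-1,[0,0,0],[0,0,0]],[-1,[0,0,0],[0,0,0]]]'
python3 -c "
from h import *
plan(.4614,.409,.063,1.363)
c=cap('side');save(c,'side3.png');W=cloud(c)
P=sel(W,.41,.52,.36,.46,.0,.085);print(P[:,2].max())
cv2.imwrite('pics/side3.png',cv2.resize(c['frame'][220:400,180:380,::-1],None,fx=3,fy=3))"
```

```text
time: 8.55
tcp_pos: [0.4628, 0.4097, 0.0709]
tcp_rot: [0.0, 0.779, 0.627, 0.0]
ft_force: [-0.3, 0.8, 0.1]
opening: 0.0287
gripper_force: 29.9
t 8.55 tcp [0.4628 0.4097 0.0709] turn [ 0.    -0.    -0.008] then cm [-0.1  -0.12  0.79] | before-turn cm [-0.1  -0.12  0.79]
0.08499958896686988
```

View pics/side3.png

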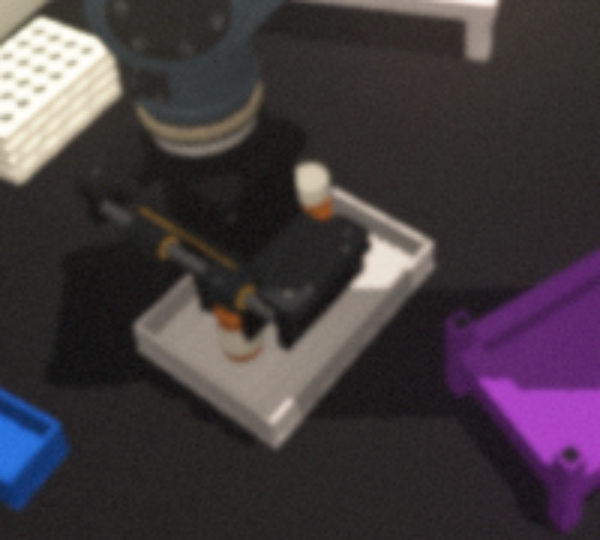

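The crop shows the gripped vial at about (238,335), upright inside the tray near its far-left end. I'll lower it the last 8 mm.

```bash
python3 -m inch '[[-1,[0,0,0.3],[0,0,0]],[-1,[0,0,0.2],[0,0,0]],[-1,[0,0,0.2],[0,0,0]],[-1,[0,0,0],[0,0,0]]]'
```

```text
time: 8.93
tcp_pos: [0.4623, 0.4098, 0.064]
tcp_rot: [0.0, 0.779, 0.627, 0.0]
ft_force: [0.1, -0.7, -0.1]
opening: 0.0287
gripper_force: 29.9
```

```bash
python3 -m inch '[[-1,[0,0,0.1],[0,0,0]],[-1,[0,0,0.1],[0,0,0]],[-1,[0,0,0],[0,0,0]]]'
```

```text
time: 9.18
tcp_pos: [0.4624, 0.41, 0.0633]
tcp_rot: [0.0, 0.779, 0.627, 0.0]
ft_force: [-1.9, -1.8, 7.6]
opening: 0.0288
gripper_force: 29.9
```

```bash
python3 -m inch '[[-0.2,[0,0,0],[0,0,0]],[0.2,[0,0,0],[0,0,0]],[0.2,[0,0,0],[0,0,0]],[0.2,[0,0,0],[0,0,0]],[0.28,[0,0,0],[0,0,0]],[0.28,[0,0,-2],[0,0,0]],[0.28,[0,0,-4],[0,0,0]],[0.28,[0,0,-4],[0,0,0]],[0.28,[0,0,-4],[0,0,0]],[0.28,[0,0,-2],[0,0,0]]]'
python3 -m inch '[[0.28,[0,0,0],[0,0,0.12]],[0.28,[0,0,0],[0,0,0.12]],[0.28,[0,0,0],[0,0,0.12]],[0.28,[0,0,0],[0,0,0.12]],[0.28,[0,0,0],[0,0,0.12]],[0.28,[0,0,0],[0,0,0.12]],[0.28,[0,0,0],[0,0,0.12]],[0.28,[0,0,0],[0,0,0.12]],[0.28,[0,0,0],[0,0,0.12]],[0.28,[0,0,0],[0,0,0.08]]]'
python3 -c "
from h import *
W=cloud(cap('side'));P=sel(W,.42,.51,.36,.46,.07,.085);print(P.mean(0),rect(P))
plan(.665,-.121,.21,.196)"
```

```text
time: 10.02
tcp_pos: [0.464, 0.4109, 0.2265]
tcp_rot: [0.0, 0.779, 0.627, 0.004]
ft_force: [0.3, 1.9, 0.7]
opening: 0.0557
gripper_force: 0.0
time: 10.85
tcp_pos: [0.462, 0.4096, 0.2212]
tcp_rot: [0.0, 0.995, 0.095, -0.0]
ft_force: [0.3, 0.0, -0.1]
opening: 0.0557
gripper_force: 0.0
[0.45982341 0.41087732 0.0781277 ] (array([461. , 409. ,  25.9,  28.8, 507.7]), 162)
t 10.9 tcp [0.462  0.4096 0.2212] turn [ 0.     0.001 -0.007] then cm [ 9.58 55.99  1.12] | before-turn cm [ 9.97 55.93  1.12]
```

```bash
python3 -m inch '[[0.28,[0.35,2,0],[0,0,0]],[0.28,[0.68,4,0],[0,0,0]],[0.28,[0.68,4,0],[0,0,0]],[0.28,[0.68,4,0],[0,0,0]],[0.28,[0.68,4,0],[0,0,0]],[0.28,[0.68,4,0],[0,0,0]],[0.28,[0.68,4,0],[0,0,0]],[0.28,[0.68,4,0],[0,0,0]],[0.28,[0.68,4,0],[0,0,0]],[0.28,[0.68,4,0],[0,0,0]]]'
python3 -m inch '[[0.28,[0.68,4,0],[0,0,0]],[0.28,[0.68,4,0],[0,0,0]],[0.28,[0.68,4,0],[0,0,0]],[0.28,[0.68,4,0],[0,0,0]],[0.28,[0.35,2,0],[0,0,0]],[0.28,[0,0,0],[0,0,0]],[0.28,[0,0,0],[0,0,0]]]'
python3 -c "
from h import *
plan(.665,-.121,.13,.196)"
```

```text
time: 11.73
tcp_pos: [0.5998, 0.0475, 0.2214]
tcp_rot: [-0.0, 0.995, 0.099, -0.0]
ft_force: [0.4, 1.6, 0.7]
opening: 0.0558
gripper_force: 0.0
time: 12.32
tcp_pos: [0.6645, -0.1223, 0.2208]
tcp_rot: [-0.001, 0.995, 0.097, -0.0]
ft_force: [0.2, 0.3, -0.5]
opening: 0.0554
gripper_force: 0.0
t 12.32 tcp [ 0.6645 -0.1223  0.2208] turn [-0.001  0.001 -0.002] then cm [ 0.08 -0.12  9.08] | before-turn cm [ 0.08 -0.11  9.08]
```

```bash
python3 -m inch '[[0.28,[0,-0.1,3],[0,0,0]],[0.28,[0,0,3],[0,0,0]],[0.28,[0,0,3],[0,0,0]],[0.28,[0,0,0],[0,0,0]],[-1,[0,0,0],[0,0,0]],[-1,[0,0,0],[0,0,0]],[-1,[0,0,0],[0,0,0]],[-1,[0,0,0],[0,0,0]],[-1,[0,0,0],[0,0,0]],[-1,[0,0,0],[0,0,0]]]'
python3 -m inch '[[-1,[0,0,0],[0,0,0]],[-1,[0,0,0],[0,0,0]]]'
```

```text
time: 13.15
tcp_pos: [0.6652, -0.1204, 0.1331]
tcp_rot: [0.001, 0.995, 0.098, 0.001]
ft_force: [0.4, -1.2, 4.2]
opening: 0.0243
gripper_force: 30.8
time: 13.32
tcp_pos: [0.6653, -0.1205, 0.133]
tcp_rot: [0.001, 0.995, 0.098, 0.001]
ft_force: [0.7, -0.6, 6.0]
opening: 0.0243
gripper_force: 30.8
```

```bash
python3 -m inch '[[-1,[0,0,-1],[0,0,0]],[-1,[0,0,-2.5],[0,0,0]],[-1,[0,0,-3],[0,0,0]],[-1,[0,0,-2.5],[0,0,0]],[-1,[-0.45,-1.9,0],[0,0,0]],[-1,[-0.86,-3.7,0],[0,0,0]],[-1,[-0.86,-3.7,0],[0,0,0]],[-1,[-0.86,-3.7,0],[0,0,0]],[-1,[-0.86,-3.7,0],[0,0,0]],[-1,[-0.86,-3.7,0],[0,0,0]]]'
python3 -m inch '[[-1,[-0.86,-3.7,0],[0,0,0]],[-1,[-0.86,-3.7,0],[0,0,0]],[-1,[-0.86,-3.7,0],[0,0,0]],[-1,[-0.86,-3.7,0],[0,0,0]],[-1,[-0.86,-3.7,0],[0,0,0]],[-1,[-0.86,-3.7,0],[0,0,0]],[-1,[-0.86,-3.7,0],[0,0,0]],[-1,[-0.86,-3.7,0],[0,0,0]],[-1,[-0.45,-1.5,0],[0,0,-0.12]],[-1,[0,0,0],[0,0,-0.12]]]'
python3 -m inch '[[-1,[0,0,0],[0,0,-0.12]],[-1,[0,0,0],[0,0,-0.12]],[-1,[0,0,0],[0,0,-0.12]],[-1,[0,0,0],[0,0,-0.12]],[-1,[0,0,0],[0,0,-0.12]],[-1,[0,0,0],[0,0,-0.12]],[-1,[0,0,0],[0,0,-0.12]],[-1,[0,0,0],[0,0,-0.09]],[-1,[0,0,0],[0,0,0]]]'
python3 -c "
from h import *
plan(.446,.361,.075,1.363)"
```

```text
time: 14.15
tcp_pos: [0.5768, 0.0722, 0.2217]
tcp_rot: [-0.0, 0.995, 0.097, -0.0]
ft_force: [0.7, 0.8, -0.6]
opening: 0.0246
gripper_force: 30.8
time: 14.98
tcp_pos: [0.4431, 0.3649, 0.2217]
tcp_rot: [-0.001, 0.975, 0.221, -0.001]
ft_force: [0.2, -0.5, -0.1]
opening: 0.0244
gripper_force: 30.8
time: 15.73
tcp_pos: [0.4454, 0.3614, 0.2216]
tcp_rot: [-0.0, 0.775, 0.632, -0.0]
ft_force: [0.1, -0.7, -0.9]
opening: 0.0245
gripper_force: 30.8
t 15.73 tcp [0.4454 0.3614 0.2216] turn [-0.001  0.001  0.004] then cm [-0.03  0.06 14.66] | before-turn cm [-0.02  0.07 14.66]
```

```bash
python3 -m inch '[[-1,[0,0,2.5],[0,0,0]],[-1,[0,0,4],[0,0,0]],[-1,[0,0,4],[0,0,0]],[-1,[0,0,2.7],[0,0,0]],[-1,[0,0,1.5],[0,0,0]],[-1,[0,0,0.4],[0,0,0]],[-1,[0,0,0.2],[0,0,0]],[-1,[0,0,0],[0,0,0]],[-1,[0,0,0],[0,0,0]]]'
```

```text
time: 16.48
tcp_pos: [0.4468, 0.3621, 0.0699]
tcp_rot: [0.0, 0.776, 0.631, 0.001]
ft_force: [-0.3, 0.4, 0.1]
opening: 0.0242
gripper_force: 30.8
```

```bash
python3 -m inch '[[-1,[0,0,0.15],[0,0,0]],[-1,[0,0,0.1],[0,0,0]],[-1,[0,0,0.1],[0,0,0]],[-1,[0,0,0],[0,0,0]]]'
```

```text
time: 16.82
tcp_pos: [0.4466, 0.3621, 0.0669]
tcp_rot: [0.0, 0.776, 0.631, 0.001]
ft_force: [-0.9, -0.3, 6.7]
opening: 0.0242
gripper_force: 30.7
```

```bash
python3 -m inch '[[-0.2,[0,0,0],[0,0,0]],[0.2,[0,0,0],[0,0,0]],[0.2,[0,0,0],[0,0,0]],[0.2,[0,0,0],[0,0,0]],[0.28,[0,0,0],[0,0,0]],[0.28,[0,0,-2],[0,0,0]],[0.28,[0,0,-4],[0,0,0]],[0.28,[0,0,-4],[0,0,0]],[0.28,[0,0,-4],[0,0,0]],[0.28,[0,0,-1.5],[0,0,0]]]'
python3 -m inch '[[1,[0,0,0],[0,0,-0.1]],[1,[0,0,0],[0,0,-0.1]],[1,[0,0,0],[0,0,-0.1]],[1,[0,0,0],[0,0,-0.1]],[1,[0,0,0],[0,0,0]]]'
python3 - <<'E'
from h import *
plan(.5127,.0368,.22,1.767)
ct=cap('top')
for n,W in (("top",cloud(ct)),("side",cloud(cap('side')))):
    for y in (.361,.41,.304): 
        P=sel(W,.41,.50,y-.02,y+.02,.068,.09); print(n,y,len(P), P.mean(0).round(4) if len(P) else '')
    P=sel(W,.45,.60,-.19,.03,.112,.128); print(rect(P),rect(sel(W,.38,.75,-.32,.15,.064,.076)) )
E
```

```text
time: 17.65
tcp_pos: [0.4481, 0.363, 0.2255]
tcp_rot: [0.001, 0.776, 0.631, 0.005]
ft_force: [1.1, 0.5, -0.4]
opening: 0.0553
gripper_force: 0.0
time: 18.07
tcp_pos: [0.4455, 0.3614, 0.2199]
tcp_rot: [-0.0, 0.634, 0.773, -0.0]
ft_force: [0.9, 1.1, -0.2]
opening: 0.0806
gripper_force: 0.0
t 18.07 tcp [0.4455 0.3614 0.2199] turn [-0.001  0.     0.   ] then cm [-3.315e+01  2.600e-01 -1.000e-02] | before-turn cm [-3.315e+01  2.400e-01 -1.000e-02]
top 0.361 33 [0.4463 0.357  0.078 ]
top 0.41 0 
top 0.304 64 [0.458  0.3023 0.0778]
(array([534.7, -80.8, 124.5, 164.1, 369.7]), 1670) (array([571. , -95. , 261.2, 340.2, 197. ]), 4683)
side 0.361 128 [0.446  0.3659 0.0774]
side 0.41 173 [0.4595 0.4116 0.0774]
side 0.304 134 [0.4587 0.3077 0.077 ]
(array([537. , -77.8, 121.7, 168.4, 366.6]), 1108) (array([572.6, -93.5, 260.7, 346.1, 199.9]), 1736)
```

```bash
python3 -m inch '[[1,[-2,0,0],[0,0,0]],[1,[-4,0,0],[0,0,0]],[1,[-4,0,0],[0,0,0]],[1,[-4,0,0],[0,0,0]],[1,[-4,0,0],[0,0,0]],[1,[-4,0,0],[0,0,0]],[1,[-4,0,0],[0,0,0]],[1,[-4,0,0],[0,0,0]],[1,[-3.1,0,0],[0,0,0]],[1,[0,0,0],[0,0,0]]]'
python3 -m inch '[[1,[0,0,2.5],[0,0,0]],[1,[0,0,2.5],[0,0,0]],[1,[0,0,2.5],[0,0,0]],[1,[0,0,2],[0,0,0]],[1,[0,0,0],[0,0,0]],[1,[0,0,0],[0,0,0]]]'
python3 - <<'E'
from h import *
plan(.5127,.0368,.125,1.767)
plan(.6155-.077*.981-.0915*.195,-.0855-.077*.195+.0915*.981,.125,1.767)
E
```

```text
time: 19.0
tcp_pos: [0.5122, 0.0314, 0.2202]
tcp_rot: [0.002, 0.638, 0.77, -0.0]
ft_force: [1.0, 0.3, -0.1]
opening: 0.0869
gripper_force: 0.0
time: 19.5
tcp_pos: [0.5092, 0.0374, 0.1243]
tcp_rot: [-0.001, 0.635, 0.772, -0.001]
ft_force: [1.0, 0.9, 0.5]
opening: 0.0873
gripper_force: 0.0
t 19.5 tcp [0.5092 0.0374 0.1243] turn [-0.003 -0.001 -0.002] then cm [-0.13  0.33 -0.07] | before-turn cm [-0.13  0.33 -0.07]
t 19.5 tcp [0.5092 0.0374 0.1243] turn [-0.003 -0.001 -0.002] then cm [-4.98  0.33 -0.07] | before-turn cm [-4.98  0.34 -0.08]
```

```bash
python3 -m inch '[[1,[-0.5,0.1,0],[0,0,0]],[1,[-0.5,0.1,0],[0,0,0]],[1,[-0.5,0.1,0],[0,0,0]],[1,[-0.4,0,0],[0,0,0]],[1,[-0.4,0,0],[0,0,0]],[1,[-0.4,0,0],[0,0,0]],[1,[-0.4,0,0],[0,0,0]]]'
python3 -m inch '[[1,[-0.4,0,0],[0,0,0]],[1,[-0.4,0,0],[0,0,0]],[1,[-0.3,0,0],[0,0,0]],[1,[-0.3,0,0],[0,0,0]],[1,[-0.2,0,0],[0,0,0]],[1,[0,0,0],[0,0,0]]]'
cat >> h.py <<'E'
def status(show=("side","top")):
    B=np.array([.6155,-.0855]); o=r.get_obs()
    c,s=np.cos(.197),np.sin(.197); M=np.array([[c,s],[-s,c]])
    q=o["tcp_rot"]; print("tcp base mm",(M@(o["tcp_pos"][:2]-B)*1000).round(1),"z",o["tcp_pos"][2].round(4),"yaw rel",round(2*np.arctan2(q[2],q[1])-.197,3))
    for n in show:
        W=cloud(cap(n)); W[...,:2]=(W[...,:2]-B)@M.T
        D=sel(W,-.18,.12,-.2,.2,.064,.076); f=sel(W,.03,.11,-.2,.2,.084,.096)
        for z0,z1 in ((.112,.128),(.130,.148)):
            P=sel(W,-.16,.062,-.115,.13,z0,z1); print(n,"tier",z0,rect(P))
        print("  deck",rect(D),"fence x med",np.percentile(f[:,0],[5,50,95]).round(4))
E
python3 - <<'E'
from h import *
status()
E
```

```text
time: 20.08
tcp_pos: [0.5197, 0.0074, 0.1261]
tcp_rot: [0.001, 0.635, 0.772, 0.001]
ft_force: [0.3, 6.2, 4.9]
opening: 0.087
gripper_force: 2.7
time: 20.58
tcp_pos: [0.5227, -0.0087, 0.1258]
tcp_rot: [0.001, 0.635, 0.772, 0.001]
ft_force: [0.6, 3.3, 1.9]
opening: 0.0869
gripper_force: 1.5
tcp base mm [-76.   93.5] z 0.1258 yaw rel 1.568
side tier 0.112 (array([-86.2,  38.4, 129.7, 135.6,   6.7]), 528)
side tier 0.13 (array([-116.3,   32. ,  221.3,  103.3, -522. ]), 108)
  deck (array([-43.2,   2.4, 345.9, 261.1,  -1. ]), 2898) fence x med [0.0641 0.0669 0.0775]
top tier 0.112 (array([-83.9, -18.6, 124.6, 135.5,  98.4]), 1077)
top tier 0.13 (array([-79.2, -78.9, 112. ,  65.8, 568.4]), 41)
  deck (array([-45.8,  -0.6, 340.2, 260.6,  -0.8]), 3073) fence x med [0.0614 0.0653 0.0697]
```

```bash
python3 -m inch '[[1,[1,0,0],[0,0,0]],[1,[1.5,0,-2],[0,0,0]],[1,[0,0,-4],[0,0,0]],[1,[0,0,-4],[0,0,0]],[1,[0,0,0],[0,0,0.12]],[1,[0,0,0],[0,0,0.12]],[1,[0,0,0],[0,0,0.12]],[1,[0,0,0],[0,0,0.12]],[1,[0,0,0],[0,0,0.12]],[1,[0,0,0],[0,0,0.12]]]'
python3 -m inch '[[1,[0,0,0],[0,0,0.12]],[1,[0,0,0],[0,0,0.12]],[1,[0,0,0],[0,0,0.12]],[1,[0,0,0],[0,0,0.12]],[1,[0,0,0],[0,0,0.12]],[1,[0,0,0],[0,0,0.12]],[1,[0,0,0],[0,0,0.12]],[1,[0,0,0],[0,0,0.01]],[1,[0,0,0],[0,0,0]]]'
python3 - <<'E'
from h import *
plan(.444,-.120,.225,.197)
E
```

```text
time: 21.52
tcp_pos: [0.5162, 0.016, 0.2246]
tcp_rot: [-0.0, 0.868, 0.497, -0.001]
ft_force: [-0.1, -0.1, 0.0]
opening: 0.087
gripper_force: 0.0
time: 22.27
tcp_pos: [0.5165, 0.016, 0.2247]
tcp_rot: [0.0, 0.995, 0.099, -0.001]
ft_force: [-0.0, 0.4, -0.1]
opening: 0.0871
gripper_force: 0.0
t 22.27 tcp [0.5165 0.016  0.2247] turn [0.    0.001 0.001] then cm [-9.77 11.91 -0.03] | before-turn cm [-9.79 11.9  -0.02]
```

```bash
python3 -m inch '[[1,[-2.4,3,0],[0,0,0]],[1,[-2.4,3,0],[0,0,0]],[1,[-2.4,3,0],[0,0,0]],[1,[-2.5,3,0],[0,0,0]],[1,[0,0,0],[0,0,0]],[1,[0,0,0],[0,0,0]]]'
python3 - <<'E'
from h import *
status()
for n in ("side","top"):
    c=cap(n); cv2.imwrite('pics/4%s.png'%n,c['frame'][...,::-1])
    T=[toworld(c,d["location"]).round(4) for l in ("tier","tier_top","plate") for d in r.mark_of(l,n)[:2]]; print(T)
a=cv2.imread('pics/4side.png')[130:250,230:390]; b=cv2.imread('pics/4top.png')[110:240,280:420]
a=cv2.resize(a,(400,300)); b=cv2.resize(b,(400,300)); cv2.imwrite('pics/4.png',np.vstack([a,b]))
E
```

```text
time: 22.77
tcp_pos: [0.4445, -0.1223, 0.225]
tcp_rot: [-0.0, 0.995, 0.096, -0.0]
ft_force: [0.1, 1.2, -0.5]
opening: 0.0873
gripper_force: 0.0
tcp base mm [-174.9   -2.6] z 0.225 yaw rel -0.004
side tier 0.112 (array([-83.5,  -2.4, 124.4, 171.8, 113.3]), 1137)
side tier 0.13 (array([-82.4,  -3. , 121.3, 168.3, 101.6]), 94)
  deck (array([-43.1,   1.3, 346. , 261.5,  -0.6]), 3330) fence x med [0.0639 0.0671 0.0795]
top tier 0.112 (array([-74.4,  -3.4, 102.8, 164.2, 113.3]), 1094)
top tier 0.13 (array([-58.3,  -1.9,  68.6, 163.1, 104.4]), 45)
  deck (array([-45.5,  -0.5, 340.1, 260.7,  -0.4]), 4119) fence x med [0.0615 0.0654 0.0698]
[array([ 0.5332, -0.1089,  0.0732]), array([ 0.2771, -0.1969,  0.0015]), array([ 0.2779, -0.2017,  0.0718]), array([ 0.5382, -0.1064,  0.1396]), array([ 0.5368, -0.1035,  0.1028]), array([ 0.7525,  0.2743, -0.0015])]
[array([ 0.529 , -0.1075,  0.076 ]), array([0.224 , 0.3383, 0.0038]), array([ 0.5307, -0.1067,  0.1414]), array([0.2257, 0.3359, 0.0646]), array([ 0.5301, -0.1065,  0.1089])]
```

View pics/4.png

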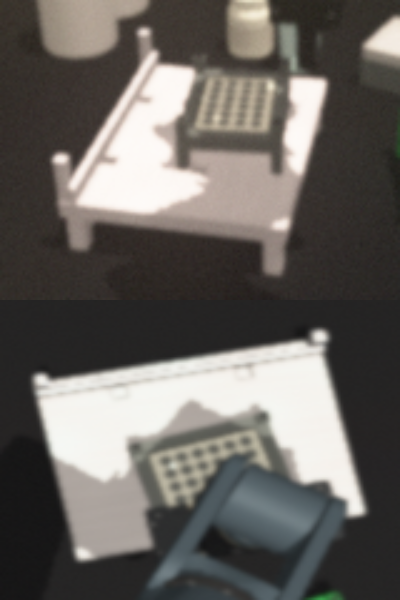

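The frame now sits at about base (-83, -3) mm, still turned about +0.11 rad. In the crops it is the grey frame at (235,105) in the side view and (205,460) in the top view, upright with its plate aboard. Pushing its -x face with both fingers should square it, so I'll do a partial push first and then look.

```bash
python3 -m inch '[[1,[0,0,2.5],[0,0,0]],[1,[0,0,4],[0,0,0]],[1,[0,0,2.5],[0,0,0]],[1,[0,0,1],[0,0,0]],[1,[0,0,0],[0,0,0]],[1,[0.5,0,0],[0,0,0]],[1,[0.5,0,0],[0,0,0]],[1,[0.5,0,0],[0,0,0]],[1,[0.5,0,0],[0,0,0]],[1,[0.5,0,0],[0,0,0]]]'
python3 -m inch '[[1,[0.5,0,0],[0,0,0]],[1,[0.5,0,0],[0,0,0]],[1,[0.5,0,0],[0,0,0]],[1,[0.5,0,0],[0,0,0]],[1,[0.5,0,0],[0,0,0]],[1,[0.5,0,0],[0,0,0]],[1,[0.5,0,0],[0,0,0]],[1,[0.5,0,0],[0,0,0]],[1,[0,0,0],[0,0,0]]]'
python3 - <<'E'
from h import *
status()
E
```

```text
time: 24.1
tcp_pos: [0.4692, -0.1153, 0.1257]
tcp_rot: [-0.0, 0.995, 0.099, -0.001]
ft_force: [-5.2, -0.1, 3.8]
opening: 0.0872
gripper_force: 2.6
time: 24.85
tcp_pos: [0.5111, -0.1084, 0.1252]
tcp_rot: [0.001, 0.995, 0.097, 0.002]
ft_force: [-1.2, 0.5, 0.1]
opening: 0.0869
gripper_force: 0.5
tcp base mm [-106.8   -2. ] z 0.1252 yaw rel -0.002
side tier 0.112 (array([-44.5,  -9.9, 145.7, 170.3,  13.1]), 870)
side tier 0.13 (array([-4.470e+01, -8.600e+00,  1.689e+02,  1.464e+02, -1.000e-01]), 125)
  deck (array([-43. ,   2.9, 262.3, 344.1,   6.3]), 3222) fence x med [0.0639 0.0672 0.0801]
top tier 0.112 (array([-18.2, -10.7,  89. , 163.9,   4.8]), 851)
top tier 0.13 (array([ 15.8, -10.9,  28.5, 164.1,  58.8]), 48)
  deck (array([-45.5,  -0.4, 340.8, 260.4,  -4.3]), 3029) fence x med [0.0612 0.065  0.0702]
```

Flush and square now, but the frame's y is about -10 mm, so I'll push it back from the -y side with both fingers.

```bash
python3 -m inch '[[1,[-1,0,0],[0,0,0]],[1,[0,0,-3],[0,0,0]],[1,[0,0,-4],[0,0,0]],[1,[0,0,-3],[0,0,0]],[1,[2.1,3.2,0],[0,0,0]],[1,[2.1,3.2,0],[0,0,0]],[1,[2.1,3.2,0],[0,0,0]],[1,[2.1,3.2,0],[0,0,0]],[1,[0,0,0],[0,0,-0.12]],[1,[0,0,0],[0,0,-0.12]]]'
python3 -m inch '[[1,[0,0,0],[0,0,-0.12]],[1,[0,0,0],[0,0,-0.12]],[1,[0,0,0],[0,0,-0.12]],[1,[0,0,0],[0,0,-0.12]],[1,[0,0,0],[0,0,-0.12]],[1,[0,0,0],[0,0,-0.12]],[1,[0,0,0],[0,0,-0.12]],[1,[0,0,0],[0,0,-0.12]],[1,[0,0,0],[0,0,-0.12]],[1,[0,0,0],[0,0,-0.12]]]'
python3 -m inch '[[1,[0,0,0],[0,0,-0.12]],[1,[0,0,0],[0,0,-0.01]],[1,[0,0,0],[0,0,0]]]'
python3 - <<'E'
from h import *
status()
plan(.6155-.036*.981+.130*.195,-.0855-.036*.195-.130*.981,.125,1.768)
E
```

```text
time: 25.78
tcp_pos: [0.608, -0.2219, 0.2246]
tcp_rot: [0.001, 0.976, 0.218, 0.001]
ft_force: [0.4, -0.7, -1.0]
opening: 0.0869
gripper_force: 0.0
time: 26.62
tcp_pos: [0.6065, -0.2196, 0.2249]
tcp_rot: [0.001, 0.682, 0.732, 0.0]
ft_force: [-0.5, -0.2, -0.4]
opening: 0.087
gripper_force: 0.0
time: 26.87
tcp_pos: [0.6064, -0.2195, 0.2249]
tcp_rot: [0.0, 0.636, 0.772, 0.0]
ft_force: [-0.2, -0.4, 0.7]
opening: 0.0872
gripper_force: 0.0
tcp base mm [ -35.1 -129.7] z 0.2249 yaw rel 1.566
side tier 0.112 (array([-33.5,  -9.8, 171. , 125.1,  -3. ]), 1140)
side tier 0.13 (array([-33.4, -11. , 125.5, 169.8,   2.1]), 111)
  deck (array([-43.4,   1.8, 261.9, 345.7,   2.5]), 3360) fence x med [0.0638 0.0666 0.0795]
top tier 0.112 (array([-35.9, -10.9, 124.9, 164.7,   0.8]), 1486)
top tier 0.13 (array([-35.8, -10.2, 163.4, 124. ,  -2.9]), 73)
  deck (array([-45. ,   0.4, 338.4, 259.6,  -1.4]), 2115) fence x med [0.0614 0.0654 0.0699]
t 26.97 tcp [ 0.6065 -0.2194  0.225 ] turn [ 0.     0.    -0.005] then cm [-0.04 -0.11 10.  ] | before-turn cm [-0.04 -0.11 10.  ]
```

```bash
python3 -m inch '[[1,[0,0,2.5],[0,0,0]],[1,[0,0,4],[0,0,0]],[1,[0,0,2.5],[0,0,0]],[1,[0,0,1],[0,0,0]],[1,[0.5,0,0],[0,0,0]],[1,[0.5,0,0],[0,0,0]],[1,[0.5,0,0],[0,0,0]],[1,[0.5,0,0],[0,0,0]],[1,[0.5,0,0],[0,0,0]],[1,[0.3,0,0],[0,0,0]]]'
python3 -m inch '[[1,[0.3,0,0],[0,0,0]],[1,[0.3,0,0],[0,0,0]],[1,[0.2,0,0],[0,0,0]],[1,[0.2,0,0],[0,0,0]],[1,[0,0,0],[0,0,0]],[1,[0,0,0],[0,0,0]]]'
python3 - <<'E'
from h import *
status()
E
```

```text
time: 27.8
tcp_pos: [0.6022, -0.1921, 0.1269]
tcp_rot: [0.002, 0.634, 0.773, -0.0]
ft_force: [0.1, -4.8, 1.4]
opening: 0.0872
gripper_force: 2.0
time: 28.3
tcp_pos: [0.6008, -0.1834, 0.1264]
tcp_rot: [0.003, 0.635, 0.773, 0.0]
ft_force: [2.0, -5.1, 3.8]
opening: 0.087
gripper_force: 2.6
tcp base mm [-33.6 -93.1] z 0.1264 yaw rel 1.569
side tier 0.112 (array([-33.2,  -9. , 125.4, 188.8,   0.2]), 1171)
side tier 0.13 (array([-32.9, -10. , 190.1, 124.8,  -1.5]), 140)
  deck (array([-4.300e+01,  1.200e+00,  3.469e+02,  2.615e+02, -3.000e-01]), 3288) fence x med [0.0638 0.0671 0.0803]
top tier 0.112 (array([-35.5,   7.8, 147.8, 124.9,  -3.9]), 1019)
top tier 0.13 (array([  19.2,   74.4,   12.8,   15. , -167.7]), 23)
  deck (array([  -3.8,  -20.4,  415.3,  203.7, -467.2]), 1104) fence x med [0.0614 0.0656 0.0698]
```

```bash
python3 -m inch '[[1,[-1,0,0],[0,0,0]],[1,[0,0,-3],[0,0,0]],[1,[0,0,-4],[0,0,0]],[1,[0,0,-3],[0,0,0]],[1,[2.6,-2.4,0],[0,0,0]],[1,[2.6,-2.4,0],[0,0,0]],[1,[2.6,-2.4,0],[0,0,0]],[1,[2.5,-2.4,0],[0,0,0]],[1,[0,0,0],[0,0,0.12]],[1,[0,0,0],[0,0,0.12]]]'
python3 -m inch '[[1,[0,0,0],[0,0,0.12]],[1,[0,0,0],[0,0,0.12]],[1,[0,0,0],[0,0,0.12]],[1,[0,0,0],[0,0,0.12]],[1,[0,0,0],[0,0,0.12]],[1,[0,0,0],[0,0,0.12]],[1,[0,0,0],[0,0,0.12]],[1,[0,0,0],[0,0,0.12]],[1,[0,0,0],[0,0,0.12]],[1,[0,0,0],[0,0,0.12]]]'
python3 -m inch '[[1,[0,0,0],[0,0,0.12]],[1,[0,0,0],[0,0,0.01]],[1,[0,0,0],[0,0,0]]]'
python3 - <<'E'
from h import *
status()
E
```

```text
time: 29.23
tcp_pos: [0.4834, -0.1066, 0.2242]
tcp_rot: [-0.003, 0.725, 0.689, -0.001]
ft_force: [-0.5, -1.0, 0.3]
opening: 0.0869
gripper_force: 0.0
time: 30.07
tcp_pos: [0.4859, -0.1085, 0.2242]
tcp_rot: [-0.002, 0.987, 0.159, -0.001]
ft_force: [0.1, 0.7, -0.5]
opening: 0.0872
gripper_force: 0.0
time: 30.32
tcp_pos: [0.4862, -0.1088, 0.2244]
tcp_rot: [-0.001, 0.995, 0.099, -0.001]
ft_force: [0.6, -0.3, -0.2]
opening: 0.087
gripper_force: 0.0
tcp base mm [-131.3    2.5] z 0.2244 yaw rel 0.001
side tier 0.112 (array([-33. ,   1.5, 169.2, 125.3,  -1.4]), 1149)
side tier 0.13 (array([-33. ,   2.6, 168.1, 125.1,  -3.9]), 110)
  deck (array([-4.290e+01,  2.000e-01,  2.618e+02,  3.477e+02,  1.100e+00]), 3285) fence x med [0.064  0.067  0.0801]
top tier 0.112 (array([-25.1,  -0.4, 164. , 104.2,  -2.5]), 1041)
top tier 0.13 (array([ 13.4,   7.5, 106.7, 156.2, 646.1]), 47)
  deck (array([-45.6,  -0.5, 340.1, 260.8,  -1.3]), 3355) fence x med [0.0615 0.0654 0.0697]
```

```bash
python3 -m inch '[[1,[0,0.25,2.5],[0,0,0]],[1,[0,0,4],[0,0,0]],[1,[0,0,2.5],[0,0,0]],[1,[0,0,0.9],[0,0,0]],[1,[0.5,0,0],[0,0,0]],[1,[0.5,0,0],[0,0,0]],[1,[0.5,0,0],[0,0,0]],[1,[0.5,0,0],[0,0,0]],[1,[0.5,0,0],[0,0,0]],[1,[0.5,0,0],[0,0,0]]]'
python3 -m inch '[[1,[0.5,0,0],[0,0,0]],[1,[0.5,0,0],[0,0,0]],[1,[0.4,0,0],[0,0,0]],[1,[0.4,0,0],[0,0,0]],[1,[0.3,0,0],[0,0,0]],[1,[0,0,0],[0,0,0]]]'
python3 - <<'E'
from h import *
status()
E
```

```text
time: 31.25
tcp_pos: [0.5163, -0.1059, 0.1271]
tcp_rot: [0.0, 0.995, 0.098, -0.001]
ft_force: [-4.7, -2.0, 4.6]
opening: 0.0869
gripper_force: 2.8
time: 31.75
tcp_pos: [0.5369, -0.1013, 0.1266]
tcp_rot: [-0.0, 0.995, 0.098, -0.001]
ft_force: [-3.5, -0.2, 2.6]
opening: 0.0867
gripper_force: 1.7
tcp base mm [-80.2  -0.1] z 0.1266 yaw rel -0.0
side tier 0.112 (array([-17. ,   3.3, 144.8, 168.9,   2. ]), 905)
side tier 0.13 (array([-18. ,   2.8, 145.3, 168.4,   0.4]), 124)
  deck (array([-43.4,   1.6, 346. , 260.8,  -1.5]), 3327) fence x med [0.0438 0.0667 0.0801]
top tier 0.112 (array([ 10.8,   0.8,  85.1, 165.4,  31.3]), 767)
top tier 0.13 (array([ 45.2,   1.7,  56.3, 157.1, 285.1]), 47)
  deck (array([-45.6,  -0.6, 340.3, 260.9,  -0.6]), 2745) fence x med [0.0616 0.0654 0.0702]
```

```bash
python3 -m inch '[[1,[0.2,0,0],[0,0,0]],[1,[0.2,0,0],[0,0,0]],[1,[0.2,0,0],[0,0,0]],[1,[0.2,0,0],[0,0,0]],[1,[0,0,0],[0,0,0]]]'
python3 -m inch '[[1,[0.1,0,0],[0,0,0]],[1,[0.1,0,0],[0,0,0]],[1,[0,0,0],[0,0,0]]]'
python3 -c "
from h import *
status()"
```

```text
time: 32.27
tcp_pos: [0.5463, -0.1006, 0.1262]
tcp_rot: [0.0, 0.995, 0.098, 0.001]
ft_force: [-1.2, -0.8, 1.1]
opening: 0.0873
gripper_force: 0.7
time: 32.52
tcp_pos: [0.5465, -0.1004, 0.1261]
tcp_rot: [0.0, 0.995, 0.098, -0.001]
ft_force: [-4.7, -3.4, 3.0]
opening: 0.0869
gripper_force: 2.7
tcp base mm [-70.6  -1.1] z 0.1261 yaw rel -0.001
side tier 0.112 (array([ -9.6,   4. , 165.4, 141.6,  -1.6]), 118)
side tier 0.13 (array([-70.6,  54.6,  21.5,   5.9,  84.8]), 38)
  deck (array([-43.3,   1.1, 261.5, 345. ,   1.8]), 3362) fence x med [0.0379 0.066  0.0807]
top tier 0.112 (array([ 2.350e+01, -1.000e-01,  7.580e+01,  1.639e+02,  2.600e+00]), 73)
top tier 0.13 (array([ 53. ,   2.1, 148.5,   6.6, -18.1]), 4)
  deck (array([-45.7,  -0.4, 339.9, 260.5,  -0.8]), 2707) fence x med [0.045  0.0658 0.07  ]
```

It seems to have dropped, since no points remain at the old post-top height. I'll back off and check.

```bash
python3 -m inch '[[1,[-0.3,0,0],[0,0,0]],[1,[-1,0,0],[0,0,0]],[1,[-2,0,0],[0,0,0]],[1,[0,0,-4],[0,0,0]],[1,[-3,0,-4],[0,0,0]],[1,[-3,0,0],[0,0,0]],[1,[0,0,-2],[0,0,0]],[1,[0,0,0],[0,0,0]]]'
python3 - <<'E'
from h import *
B=np.array([.6155,-.0855]);c_,s_=np.cos(.197),np.sin(.197); M=np.array([[c_,s_],[-s_,c_]])
for n in ("side","top"):
    c=cap(n); cv2.imwrite('pics/5%s.png'%n,c['frame'][...,::-1])
    W=cloud(c); V=W.copy(); V[...,:2]=(W[...,:2]-B)@M.T
    P=sel(V,-.08,.061,-.1,.1,.095,.135); print(n,rect(P)); 
    for sx in (-1,1):
        for sy in (-1,1):
            q=sel(V,sx*.055-.008,sx*.055+.008,sy*.075-.008,sy*.075+.008,.09,.16); print(sx,sy,len(q),np.sort(q[:,2])[-8:].mean().round(4) if len(q)>8 else q[:,2])
    for y in (.361,.41,.304):
        P=sel(W,.41,.50,y-.02,y+.02,.068,.09); print(' vial',y,len(P), P.mean(0).round(4) if len(P) else '')
    for l in ("tier","tier_top","plate","tip_box","beaker","reagent_jar","plate_stack","timer","trough"):
        print(l,[(round(d["p"],2),toworld(c,d["location"]).round(3).tolist()) for d in r.mark_of(l,n)[:2]])
a=cv2.imread('pics/5side.png')[110:400,180:460]; b=cv2.imread('pics/5top.png')[100:330,140:460]
cv2.imwrite('pics/5.png',np.vstack([cv2.resize(a,(400,300)),cv2.resize(b,(400,300))]))
print(r.get_obs()["tcp_pos"])
E
```

```text
time: 33.28
tcp_pos: [0.4609, -0.1174, 0.2219]
tcp_rot: [0.001, 0.995, 0.097, 0.002]
ft_force: [1.3, -0.7, 0.7]
opening: 0.087
gripper_force: 0.0
side (array([  0.3,   0.5, 172.9, 121.1,  -1.3]), 1273)
-1 -1 28 0.1263
-1 1 49 0.1268
1 -1 28 0.1264
1 1 50 0.127
 vial 0.361 129 [0.4459 0.366  0.0774]
 vial 0.41 172 [0.4595 0.4113 0.0778]
 vial 0.304 132 [0.4586 0.3078 0.0773]
tier [(0.92, [0.224, 0.339, 0.001]), (0.82, [0.277, -0.197, -0.003])]
tier_top [(0.86, [0.226, 0.341, 0.072]), (0.79, [0.62, -0.086, 0.127])]
plate [(0.95, [0.618, -0.085, 0.094])]
tip_box [(0.7, [0.419, -0.47, 0.005])]
beaker [(0.48, [0.574, -0.441, -0.003])]
reagent_jar [(0.85, [0.666, -0.466, 0.003])]
plate_stack [(0.57, [0.754, 0.273, 0.0])]
timer [(0.78, [0.298, -0.387, -0.0])]
trough [(0.74, [0.597, 0.528, 0.001])]
top (array([-1.100e+00,  2.000e-01,  1.233e+02,  1.649e+02,  1.000e-01]), 1781)
-1 -1 29 0.1297
-1 1 28 0.1305
1 -1 28 0.1282
1 1 27 0.1287
 vial 0.361 50 [0.4452 0.3602 0.078 ]
 vial 0.41 63 [0.459  0.4055 0.0777]
 vial 0.304 62 [0.4583 0.3023 0.079 ]
tier [(0.88, [0.612, -0.089, 0.059]), (0.69, [0.223, 0.339, 0.001])]
tier_top [(0.77, [0.223, 0.337, 0.072]), (0.68, [0.274, -0.2, 0.071])]
plate [(0.71, [0.614, -0.082, 0.091])]
tip_box [(0.67, [0.416, -0.47, 0.002])]
beaker [(0.59, [0.569, -0.441, -0.003])]
reagent_jar [(0.58, [0.662, -0.463, 0.001]), (0.52, [0.461, 0.412, 0.005])]
plate_stack [(0.81, [0.753, 0.274, -0.001])]
timer [(0.66, [0.295, -0.385, -0.001]), (0.18, [0.45, 0.362, -0.002])]
trough [(0.98, [0.597, 0.524, -0.002])]
[ 0.46105646 -0.11701753  0.21941232]
```

View pics/5.png

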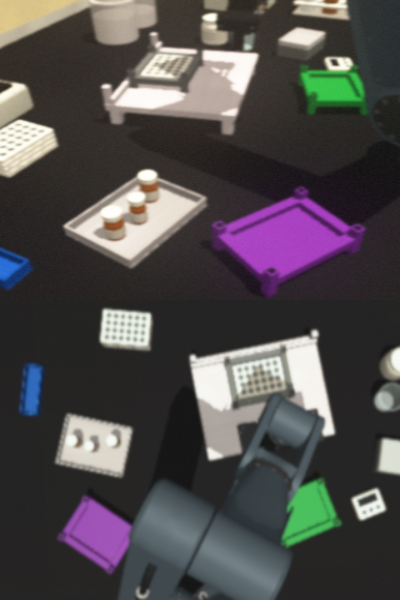

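The frame is home: all four post tops sit at about 0.126 m and level at (165,68), with the plate aboard. Three vials stand upright in the tray near (130,205), and the bystanders haven't moved.

```bash
python3 -c "
from h import *
print(r.hand_in())"
```

```text
the job is handed in; nothing more can be done
None
```

The job is done and handed in at about 34 s: both vials stand in the tray beside the stock vial, the upper frame is home in all four sockets with its plate aboard, and nothing else on the bench moved.

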